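# Put the rolling mill into slow forward

### The arm

A 6-joint arm with a two-finger parallel gripper is mounted at the origin on the work surface. World frame = base frame: x ahead of the robot, y to its left, z up, the work surface at z = 0. Lengths are in m, angles in rad, forces in N, time in s.
With the tool pointing down it reaches from about 0.425 to 0.95 m from the base axis. Payload 3.5 kg.
Tool frame: the origin (TCP) lies at the very end of the fingers, on their centre line; the grasp point (between the pads) lies 19 mm behind it; z points along the fingers, y is the direction in which the jaws open and shut (so a half turn about z gives the same grasp; the last joint's range is limited). The gripper opens to 85 mm and grips with 20 to 120 N. Pads are 22 mm wide; open, the fingers measure 114 mm over their backs; the gripper's body (76 mm by 85 mm) begins 54 mm behind the grasp point. The pads swing forward as they close: fully open they stand 13 mm farther back than shut.
Start: joints at [-1.422, 0.286, 1.577, -0, 1.279, -0.15], TCP at [0.199, -0.645, 0.199] pointing down, gripper open.
Joint ranges: [-2.77, 2.77], [-0.9, 2.22], [0.21, 2.48], [-1.53, 4.67], [0.24, 2.81], [-2.84, 2.84]. Speed limits (rad/s): [2.79, 2.79, 3.14, 3.14, 3.14, 3.14].

### API

Orientations are given as a unit quaternion [w, x, y, z].
In Python, from workcell import status, cams, job_done gives the robot as it stands. The module is installed in compiled form; this text tells all that it offers.
- The arm moves only by the tool drive_tool, never from a script. Its argument "increments" is a list of rows, each an object of numbers: "x", "y", "z": the shift along the tool's x, y, z in cm; "roll": the turn about the tool's z in degrees. A call has 1 to 8 rows; each row is the pose to reach, as a shift and turn from the pose commanded when the call began, along the tool's axes at that moment; what a row does not reach only later rows make up. A row lasts 1/8 s, in which the tool goes at most 62.5 mm and 10.7 degrees, less where a joint would pass 70% of its speed; a pose out of reach is approached as far as the arm can. A call with a gripper value outside its range is refused whole. "fingers" is the opening, from 0 (shut) to 1 (fully open), set as the call begins (left out, the last holds). The fingers move at their own pace and stop on an object; "grip_force" is the grip in N (left out, the last holds). Time passes only in rows, so rows that repeat a pose let the fingers close. It gives the time, the measured TCP pose, the force and the opening at its end, in the units of the state.
- status.sense(): the state, without advancing time (a new reading comes with each control period).
- cams.capture(name): name is "scene" or "top" or "wrist"; returns the picture (400x640x3 uint8, red, green, blue); there is no depth.
- cams.camera_params(name): a dict with "fx", "fy", "cx", "cy" (pixels), "xyz" and "rotation" of the camera in the world. Camera axes: x right, y up, looking along -z (the intrinsics and any distortion apply to the point x, -y, -z); pixel columns grow to the right and rows downward; lengths in m; the calibration is good to about 2 mm. A picture is of the moment at which its call begins: read the wrist's pose just before it. camera_params takes no time and is no camera call; for the wrist camera it gives the pose at the moment of the call.
- job_done(): hands the job in, once; it reports no verdict.
The state is a dict: "t": time; "qpos": joint angles; "joint_velocities": joint speeds; "effort": joint torques, N m; "position": TCP position; "tool_rot": TCP orientation; "wrist_force": force on the tool from outside, world axes, zero at the start; "moment": the same for the moment, N m; "gripper_width": opening from 0.0 (shut) to 1.0 (fully open).
Only numpy, scipy, OpenCV 4.12 (cv2) and the standard library are available. Lean on these libraries where they do the work, as an engineer would, in place of code of your own. Each camera call takes 0.05 s, during which the arm holds its last target. There are 200 camera calls.

### The job

Change gear on the stopped rolling mill: push its ball-ended gear lever through the H-gate on top of the gearbox, out of the left-hand leg where it now stands, across through neutral, and fully home into the far right-hand slot (slow forward; left, right and far as seen standing at the front of the mill, where the robot is). Push it with closed fingertips or the outside of the fingers only, gently, never gripping it, and leave it standing there in gear with your hand clear. The things lying on and around the mill stay where they are.

Things in the scene. Friction and masses are not known exactly. Their poses are not given: they have to be found in the camera images.
- lever: gear lever: a 36 mm black plastic ball on a 10 mm steel rod that stands up out of the H-gate. Origin at the ball's centre, 135 mm up the rod from the pivot; z points up along the rod. Upright, the ball's centre is 234 mm above the bench, 86 mm above the gate plate; at the end of a leg about 223 mm above the bench. The rod can be touched anywhere between plate and ball
- lever_pivot (a point): the lever's ball pivot, inside the gearbox 49 mm straight below gate_centre, axes the same as gate_centre. With s = gear_shift and c = gear_select, the ball's centre lies at x = 135 sin(s) cos(c), y = 135 sin(c), z = 135 cos(s) cos(c) mm from it
- gate_centre (a point): centre of the gate, on top of its 78 x 82 mm steel plate, 148 mm above the bench. Axes: x to the far side (towards the motor), y left, z up. The slot is an H: two legs along x, 48 mm long, 14 mm wide, the left one at y = +13 mm, the right one at y = -13 mm, joined at x = 0 by a cross slot (neutral) 15 mm wide with rounded corners
- mill: the fixed rolling mill, origin on the bench straight below gate_centre, same axes. Gearbox under the gate: 200 mm along x, 160 mm along y, flat top at 120 mm. Roll stand to the right: from y = -165 to -375 mm, x = -115 to 75 mm, 290 mm high, its T-handle up to 325 mm. Motor behind: x = 100 to 300 mm, y = -60 to 60 mm, up to 160 mm high
- gear_shift (a joint): fore-and-aft swing of the lever, rad: 0 neutral (upright), +0.34 fully home at the far end of a leg, -0.34 at the near end; the ball moves about 45 mm each way. A spring detent holds it in neutral and at both ends: 4 to 6 N at the ball push it out, and it snaps home once pushed to about 0.22 (back to neutral below 0.12); between these it stays where left. It starts anywhere from -0.34 to 0.34
- gear_select (a joint): sideways swing of the lever, rad: +0.28 against the left side of the left leg (the start), -0.28 against the right side of the right leg; the ball moves about 37 mm each way. It can cross only with gear_shift within about 0.05 of 0. No spring: it stays where it is left and takes about 2 N at the ball
- grease_tin: loose brass tin, 38 mm across, 26 mm high, on the near left corner of the gearbox top; origin at the centre of its underside. Bystander, leave it
- strip: loose brass strip, 110 x 26 x 4 mm, lying on the mill's feed table in front of the rolls; origin at the centre of its underside. Bystander, leave it
- hammer: loose hammer with a wooden handle, 220 mm long, lying on the bench left of the gearbox, under 45 mm high; origin under its middle. Bystander
- driver: loose screwdriver, 170 mm long, lying on the bench behind the roll stand, under 35 mm high; origin under its middle. Bystander
- jar: loose amber glass jar, 56 mm across, 75 mm high, on the bench left of the motor; origin at the centre of its underside. Bystander
- mug: loose white mug, 80 mm across, 85 mm high, on the bench at the left. Bystander
- mandrel: loose wooden ring cone, 44 mm across the foot, 115 mm high, standing on the bench at the left. Bystander

How it is judged:
At the end, for the whole second after the job is handed in: The lever stands at rest in the far right-hand slot, fully home: gear_shift above 0.29 rad (stop at 0.34) and gear_select below -0.20 rad (right leg); every loose thing within 20 mm of where it started (value of joint gear_shift above 0.29 rad and value of joint gear_select below -0.2 rad and velocity of joint gear_shift between -0.05 and 0.05 rad/s and distance of each of grease_tin, strip, hammer, driver, jar, mug, mandrel from where it was at the start of the episode below 0.02 m); the robot touches nothing.
It fails at once if the lever is gripped or forced (more than 35 N between fingers and lever) (contact force between the fingers and lever above 35 N).
It fails at once if a loose thing on or around the mill is moved more than 20 mm, lifted or knocked over (distance of any of grease_tin, strip, hammer, driver, jar, mug, mandrel from where it was at the start of the episode above 0.02 m or angle between any of jar, mug, mandrel, grease_tin's own z axis and vertical above 0.5 rad).
It also fails if it takes over 64 s, if anything falls off the work surface, if the arm or the gripper's body presses on something with over 40 N, if the wrist force passes 120 N, or if a joint passes its speed limit or range.

## Working session

There is one attempt and no reset: what is moved stays moved. The work goes in short steps, Python scripts to look and compute and a tool call to move; the robot and the scene stay as the last step left them, time stands still between calls to the robot, and variables do not carry over. Pictures are saved under pics/ and viewed, about 8 in all and at most 12, crops included, and the job is handed in when it is done.

Besides the shell and the picture viewer there is one more tool, called after "Call:" as name(argument=value, ...), one argument or row to a line, values as JSON. drive_tool: Moves the arm, as the interface text tells. Its arguments: {"type":"object","properties":{"increments":{"type":"array"},"fingers":{"type":"number"},"grip_force":{"type":"number"}},"required":["increments"]}

```bash
mkdir -p pics; python3 - <<'E'
from workcell import status, cams
import cv2
print(status.sense())
for n in("scene","top"):
    p=cams.camera_params(n);print(n,p)
    cv2.imwrite(f"pics/{n}0.png",cams.capture(n)[:,:,::-1])
E
```

```text
{'t': 0.0, 'qpos': array([-1.42203512e+00,  2.87183539e-01,  1.57816701e+00,  1.79180598e-05,
        1.27862367e+00, -1.49997923e-01]), 'joint_velocities': array([-1.28105243e-03,  9.87567127e-05,  1.20372487e-03, -3.36909520e-03,
       -5.82784405e-05, -1.00382656e-03]), 'effort': array([ 8.42873214e-04, -4.05981946e+01, -2.92624158e+01, -1.05967965e-04,
        5.72849429e-03, -1.33221383e-05]), 'position': array([ 0.19860008, -0.64435448,  0.19764078]), 'tool_rot': array([-1.19077279e-03,  9.88863289e-01,  1.48821968e-01,  9.31259522e-06]), 'wrist_force': array([ 0.22333637, -0.53504085, -0.13146678]), 'moment': array([ 0.02710498, -0.02599878, -0.0326211 ]), 'gripper_width': 1.0048545900651638}
scene {'fx': 390.2073504967978, 'fy': 390.2073504967978, 'cx': 321.1713768822647, 'cy': 198.0873746562409, 'xyz': array([ 1.31839353, -0.10197565,  0.69087506]), 'rotation': array([0.69927733, 0.36791256, 0.28874284, 0.54062846])}
top {'fx': 397.7208942256503, 'fy': 397.7208942256503, 'cx': 318.3129446652915, 'cy': 195.62119806715657, 'xyz': array([0.37727744, 0.09759852, 1.01957577]), 'rotation': array([-0.70354047, -0.05947474,  0.07151388,  0.70454193])}
```

View pics/scene0.png

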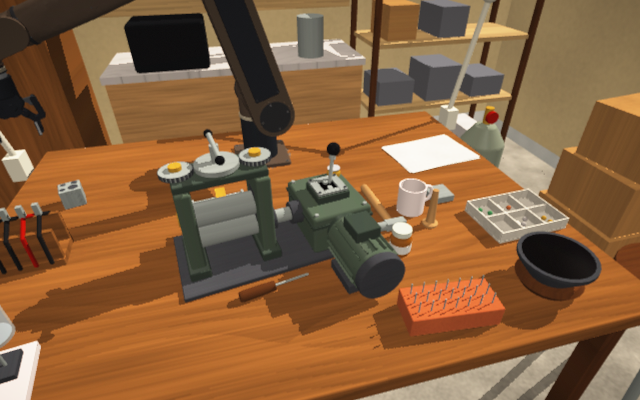

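View pics/top0.png

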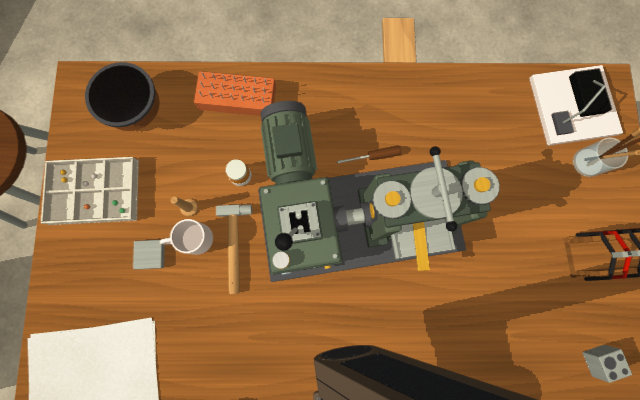

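The scene picture shows the ball at (333,149). The top picture shows it at (284,241), towards the near left of the gate, with the gate at about (299,222). I'll enlarge both to get corners.

```bash
python3 - <<'E'
import cv2,numpy as np
a=cv2.imread("pics/scene0.png")[130:220,280:380];b=cv2.imread("pics/top0.png")[170:290,245:355]
f=lambda i,s:cv2.resize(i,None,fx=s,fy=s,interpolation=cv2.INTER_CUBIC)
a=f(a,4);b=f(b,3.6363637)
h=max(a.shape[0],b.shape[0]);pad=lambda i:np.pad(i,((0,h-i.shape[0]),(0,0),(0,0)))
cv2.imwrite("pics/crop0.png",np.hstack([pad(a),pad(b)]))
E
```

```text
(no output)
```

View pics/crop0.png

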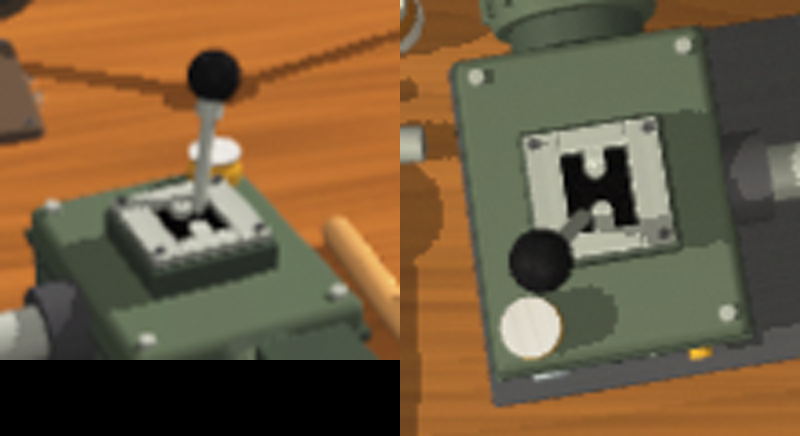

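Ball: scene (333.5,149), top (283.8,241.5). The plate corners in the top view are clear.

```bash
cat > h.py <<'E'
import numpy as np
from scipy.spatial.transform import Rotation as R
def ray(p,uv):
    q=p["rotation"];M=R.from_quat([q[1],q[2],q[3],q[0]]).as_matrix()
    d=M@np.array([(uv[0]-p["cx"])/p["fx"],-(uv[1]-p["cy"])/p["fy"],-1]);return np.array(p["xyz"]),d/np.linalg.norm(d)
def atz(p,uv,z):
    o,d=ray(p,uv);return o+d*(z-o[2])/d[2]
def tri(rs):
    A=sum(np.eye(3)-np.outer(d,d) for o,d in rs);b=sum((np.eye(3)-np.outer(d,d))@o for o,d in rs)
    x=np.linalg.solve(A,b);return x,[np.linalg.norm(np.cross(x-o,d))for o,d in rs]
E
python3 - <<'E'
from h import *
from workcell import cams
S=cams.camera_params("scene");T=cams.camera_params("top")
b,r=tri([ray(S,(333.5,149)),ray(T,(283.8,241.5))]);print("ball",b,r)
s=3.63636
tc=[((u-400)/s+245,v/s+170) for u,v in[(520,136),(657,116),(681,246),(543,266)]]
C=np.array([atz(T,c,.148) for c in tc]);g=C.mean(0);print(C,g)
sc=[(u/4+280,v/4+130) for u,v in[(277,248),(153,266),(108,212)]]
print([atz(S,c,.148) for c in sc])
for i,j in((1,0),(2,1)): print("tri",tri([ray(S,sc[i]),ray(T,tc[{0:0,1:1,2:2}[i]])]))
print("edges",[np.linalg.norm(C[i]-C[i-1]) for i in range(4)])
ex=(C[0]-C[3]+C[1]-C[2]);ex/=np.linalg.norm(ex);yaw=np.arctan2(ex[1],ex[0]);print("yaw",yaw,np.degrees(yaw))
ey=np.array([-ex[1],ex[0],0])
d=b-[g[0],g[1],.099];l=d@ex,d@ey,d[2];print("local",l,np.linalg.norm(d));print("shift",np.arctan2(l[0],l[2]),"sel",np.arcsin(l[1]/.135))
E
```

```text
ball [0.43426963 0.15422457 0.22052249] [np.float64(0.0012978279508002615), np.float64(0.0012978279508002522)]
[[0.51430595 0.17178659 0.148     ]
 [0.52664949 0.0883547  0.148     ]
 [0.44733248 0.0740599  0.148     ]
 [0.43551672 0.15679716 0.148     ]] [0.48095116 0.12274959 0.148     ]
[array([0.53654145, 0.16873046, 0.148     ]), array([0.53610932, 0.08801446, 0.148     ]), array([0.46707138, 0.07486452, 0.148     ])]
tri (array([0.52781091, 0.08913925, 0.1423489 ]), [np.float64(0.0008659149758068595), np.float64(0.0008659149758069109)])
tri (array([0.44875549, 0.07615846, 0.13667182]), [np.float64(0.0024583923893968115), np.float64(0.0024583923893968383)])
edges [np.float64(0.08020240784852653), np.float64(0.08434004702733709), np.float64(0.08059485479459243), np.float64(0.08357670672146096)]
yaw 0.18314326128562278 10.493335917927869
local (np.float64(-0.0401685709886856), np.float64(0.03945029542273983), np.float64(0.12152248964525558)) 0.1339311591594569
shift -0.31923836264719463 sel 0.2965519521508486
```

```bash
cat >> h.py <<'E'
G=np.array([.480,.1225]);YAW=np.radians(10.5)
def loc(x,y,z):  # mill-local mm + world z mm -> world m
    c,s=np.cos(YAW),np.sin(YAW);return np.array([G[0]+(c*x-s*y)/1e3,G[1]+(s*x+c*y)/1e3,z/1e3])
def tool(dst,st=None):
    from workcell import status
    st=st or status.sense();q=st["tool_rot"];M=R.from_quat([q[1],q[2],q[3],q[0]]).as_matrix()
    return np.round(M.T@(np.array(dst)-st["position"])*100,2),np.degrees(np.arctan2(M[1,0],M[0,0]))
def here():
    from workcell import status
    p=status.sense()["position"];c,s=np.cos(YAW),np.sin(YAW);d=(p[:2]-G)*1e3
    return np.round([c*d[0]+s*d[1],-s*d[0]+c*d[1],p[2]*1e3],1)
E
python3 - <<'E'
from h import *
for w in([.2,-.645,.37],[.46,-.3,.37],[.47,-.05,.37],[.42,.13,.34]): print(tool(w))
E
```

```text
(array([  0.12,   0.06, -17.22]), np.float64(17.117812254317673))
(array([ 35.12, -25.26, -17.16]), np.float64(17.117812254317673))
(array([ 43.44, -48.86, -17.1 ]), np.float64(17.117812254317673))
(array([ 43.95, -67.52, -14.06]), np.float64(17.117812254317673))
```

Call:
drive_tool(
  increments=[
    {"z": -6},
    {"z": -12},
    {"z": -17},
    {"x": 5,"y": -3.6,"z": -17,"roll": 3},
    {"x": 10,"y": -7.2,"z": -17,"roll": 6.6},
    {"x": 15,"y": -10.8,"z": -17,"roll": 6.6},
    {"x": 20,"y": -14.4,"z": -17,"roll": 6.6},
    {"x": 25,"y": -18,"z": -17,"roll": 6.6},
  ],
  fingers=0,
)

```text
$.increments[0]: bad value
```

```bash
python3 - <<'E'
from h import *
from workcell import status
s=status.sense();print(s["position"],s["gripper_width"],s["t"],s["qpos"])
for w in([.46,-.3,.37],[.47,-.05,.37],[.42,.13,.34],loc(-84,40,320)): print(w,tool(w))
E
```

```text
[ 0.1986355  -0.64440044  0.19776269] 0.999375861363842 0.1 [-1.42199443e+00  2.87091015e-01  1.57805574e+00  2.19579046e-05
  1.27862774e+00 -1.49967010e-01]
[0.46, -0.3, 0.37] (array([ 35.12, -25.26, -17.16]), np.float64(17.117812254317673))
[0.47, -0.05, 0.37] (array([ 43.44, -48.86, -17.1 ]), np.float64(17.117812254317673))
[0.42, 0.13, 0.34] (array([ 43.95, -67.52, -14.06]), np.float64(17.117812254317673))
[0.39011717 0.14652241 0.32      ] (array([ 41.58, -69.98, -12.06]), np.float64(17.117812254317673))
```

Call:
drive_tool(
  increments=[
    {"x": 0,"y": 0,"z": -6,"roll": 0},
    {"x": 0,"y": 0,"z": -12,"roll": 0},
    {"x": 0,"y": 0,"z": -17,"roll": 0},
    {"x": 5,"y": -3.6,"z": -17,"roll": 3},
    {"x": 10,"y": -7.2,"z": -17,"roll": 6.6},
    {"x": 15,"y": -10.8,"z": -17,"roll": 6.6},
    {"x": 20,"y": -14.4,"z": -17,"roll": 6.6},
    {"x": 25,"y": -18,"z": -17,"roll": 6.6},
  ],
  fingers=0,
)

```text
t: 1.1
position: [0.3854, -0.3975, 0.3684]
tool_rot: [-0.0, 0.996, 0.092, -0.0]
wrist_force: [0.6, 0.1, -0.6]
gripper_width: 0.002
```

```bash
python3 - <<'E'
from h import *
from workcell import status
s=status.sense();print(s["position"],s["gripper_width"],s["t"],s["qpos"])
for w in([.46,-.3,.37],[.47,-.05,.37],[.42,.13,.34],loc(-84,40,320)): print(w,tool(w))
E
```

```text
[ 0.38542879 -0.39753746  0.36842555] 0.0017118251223922968 1.1 [-9.84188466e-01 -6.16997333e-02  1.65317173e+00  1.47281784e-04
  1.55085851e+00  4.03325900e-01]
[0.46, -0.3, 0.37] (array([ 9.11, -8.23, -0.15]), np.float64(10.501114739407218))
[0.47, -0.05, 0.37] (array([ 14.65, -32.63,  -0.14]), np.float64(10.501114739407218))
[0.42, 0.13, 0.34] (array([ 13.01, -51.24,   2.88]), np.float64(10.501114739407218))
[0.39011717 0.14652241 0.32      ] (array([ 10.38, -53.41,   4.88]), np.float64(10.501114739407218))
```

Call:
drive_tool(
  increments=[
    {"x": 4,"y": -4,"z": 0,"roll": 0},
    {"x": 8,"y": -8,"z": 0,"roll": 0},
    {"x": 10,"y": -13.5,"z": 0,"roll": 0},
    {"x": 11.5,"y": -19,"z": 0,"roll": 0},
    {"x": 13,"y": -25,"z": 0,"roll": 0},
    {"x": 14,"y": -31,"z": 0,"roll": 0},
    {"x": 14,"y": -37,"z": 0,"roll": 0},
    {"x": 14,"y": -43,"z": 0,"roll": 0},
  ],
)

```text
t: 2.1
position: [0.443, 0.0507, 0.3685]
tool_rot: [-0.0, 0.996, 0.092, -0.0]
wrist_force: [0.4, -0.8, 0.0]
gripper_width: -0.002
```

Call:
drive_tool(
  increments=[
    {"x": -1,"y": -5,"z": 1,"roll": 0},
    {"x": -2.5,"y": -9,"z": 3,"roll": 0},
    {"x": -3.6,"y": -10.4,"z": 5,"roll": 0},
    {"x": -3.6,"y": -10.4,"z": 5,"roll": 0},
    {"x": -3.6,"y": -10.4,"z": 5,"roll": 0},
  ],
)

```text
t: 2.72
position: [0.39, 0.1441, 0.3197]
tool_rot: [0.0, 0.996, 0.091, 0.0]
wrist_force: [-0.3, 0.4, 0.2]
gripper_width: 0.001
```

```bash
python3 - <<'E'
from h import *
from workcell import status,cams
import cv2
s=status.sense();print(s["position"],s["t"],s["qpos"],here())
print(tool(loc(-84,42,320)))
p=cams.camera_params("wrist");print(p)
f=lambda i:i[:,:,::-1]
w=f(cams.capture("wrist"));t=f(cams.capture("top"));sc=f(cams.capture("scene"))
cv2.imwrite("pics/w1.png",w)
cv2.imwrite("pics/v1.png",np.vstack([cv2.resize(w,(400,250)),np.hstack([cv2.resize(t[160:285,220:420],(400,250)),]) ]) if 0 else np.hstack([cv2.resize(w,(480,300)),cv2.resize(sc[120:240,260:388],(320,300))]))
E
```

```text
[0.39000623 0.14414497 0.31969761] 2.725 [ 1.09135013e-01 -3.88123680e-01  2.00868386e+00 -3.25297813e-04
  1.52006006e+00  1.49680726e+00] [-84.5  37.7 319.7]
(array([ 0.05, -0.43, -0.03]), np.float64(10.493183837663244))
{'fx': 332.3929571274525, 'fy': 332.3929571274525, 'cx': 325.13666576132397, 'cy': 192.9984027077451, 'xyz': array([0.46761334, 0.1584073 , 0.49401652]), 'rotation': array([ 0.75976537, -0.11886746,  0.09852723, -0.63160074])}
```

View pics/v1.png

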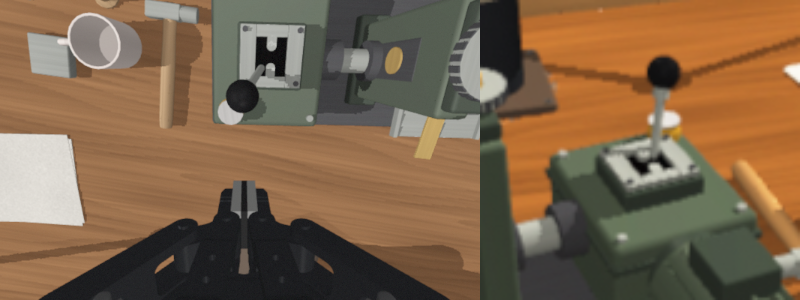

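The wrist view shows the ball at full-size pixel (323,128), straight ahead of the closed fingers, and the gate centre at about (363,75). I'll check these against the first fix.

```bash
python3 - <<'E'
from h import *
from workcell import cams
p=cams.camera_params("wrist");T=cams.camera_params("top")
import cv2
im=cv2.imread("pics/w1.png");g=cv2.cvtColor(im,cv2.COLOR_BGR2GRAY)[95:165,285:360]
n,l,st,c=cv2.connectedComponentsWithStats((g<45).astype(np.uint8));i=1+st[1:,4].argmax();print(st[i],c[i]+[285,95])
uv=c[i]+[285,95]
b,r=tri([ray(p,uv),ray(T,(283.8,241.5)),ray(cams.camera_params("scene"),(333.5,149))]);print(b,r,atz(p,uv,.223),loc(-45,37,223))
# gate corners in wrist
print(atz(p,(363,75),.148),G)
E
```

```text
[  17   12   43   43 1466] [322.91268759 127.78376535]
[0.43521089 0.15405725 0.22078128] [np.float64(0.0010824492504345016), np.float64(0.0016852321102566884), np.float64(0.0012328434093103041)] [0.43655379 0.15401161 0.223     ] [0.42901081 0.15067983 0.223     ]
[0.4854469  0.12336996 0.148     ] [0.48   0.1225]
```

```bash
sed -i 's/G=np.array.*;YAW/G=np.array([.484,.1245]);YAW/' h.py; python3 -c "
from h import *
print(here(),tool(loc(-88,38,212)))"
```

```text
[-88.5  36.2 320. ] (array([ 0.04, -0.19, 10.8 ]), np.float64(10.435346910625185))
```

Call:
drive_tool(
  increments=[
    {"x": 0,"y": -0.2,"z": 4,"roll": 0},
    {"x": 0,"y": -0.2,"z": 8,"roll": 0},
    {"x": 0,"y": -0.2,"z": 10.6,"roll": 0},
    {"x": 0,"y": -0.2,"z": 10.6,"roll": 0},
  ],
)

```text
t: 3.38
position: [0.3882, 0.1459, 0.2113]
tool_rot: [0.0, 0.996, 0.091, -0.002]
wrist_force: [0.2, -0.4, 0.6]
gripper_width: 0.0
```

Call:
drive_tool(
  increments=[
    {"x": 0.5,"y": 0,"z": 0,"roll": 0},
    {"x": 1,"y": 0,"z": 0,"roll": 0},
    {"x": 1.4,"y": 0,"z": 0,"roll": 0},
    {"x": 1.8,"y": 0,"z": 0,"roll": 0},
    {"x": 2.2,"y": 0,"z": 0,"roll": 0},
    {"x": 2.6,"y": 0,"z": 0,"roll": 0},
    {"x": 3.0,"y": 0,"z": 0,"roll": 0},
    {"x": 3.0,"y": 0,"z": 0,"roll": 0},
  ],
)

```text
t: 4.38
position: [0.4187, 0.152, 0.213]
tool_rot: [0.0, 0.996, 0.092, -0.0]
wrist_force: [0.1, 0.3, 0.4]
gripper_width: 0.0
```

```bash
python3 -c "
from h import *
print(here())"
```

```text
[-59.2  39.  213. ]
```

Call:
drive_tool(
  increments=[
    {"x": 0.4,"y": 0,"z": 0,"roll": 0},
    {"x": 0.8,"y": 0,"z": 0,"roll": 0},
    {"x": 1.2,"y": 0,"z": 0,"roll": 0},
    {"x": 1.6,"y": 0,"z": 0,"roll": 0},
    {"x": 2.0,"y": 0,"z": 0,"roll": 0},
    {"x": 2.3,"y": 0,"z": 0,"roll": 0},
    {"x": 2.3,"y": 0,"z": 0,"roll": 0},
  ],
)

```text
t: 5.25
position: [0.4413, 0.1562, 0.213]
tool_rot: [0.0, 0.996, 0.092, -0.0]
wrist_force: [0.3, -0.2, -0.2]
gripper_width: -0.0
```

```bash
python3 - <<'E'
from h import *
from workcell import status,cams
import cv2
print(here())
f=lambda i:np.ascontiguousarray(i[:,:,::-1])
w=f(cams.capture("wrist"));sc=f(cams.capture("scene"));t=f(cams.capture("top"))
for n,i in(("w2",w),("s2",sc),("t2",t)):cv2.imwrite(f"pics/{n}.png",i)
cv2.imwrite("pics/v2.png",np.hstack([cv2.resize(w[0:300,120:520],(400,300)),cv2.resize(sc[120:230,270:400],(400,300))]))
E
```

```text
[-36.2  39.  213. ]
```

View pics/v2.png

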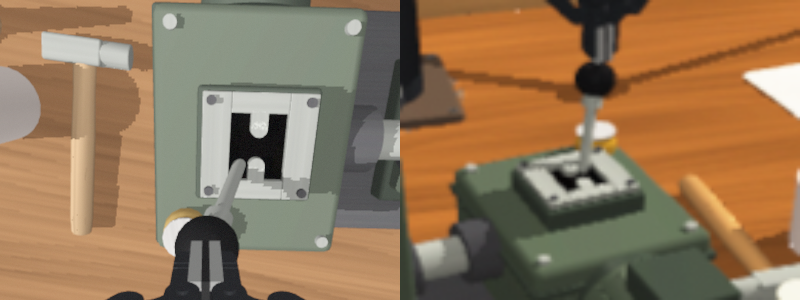

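```bash
python3 - <<'E'
from h import *
from workcell import status,cams
s=status.sense()
def proj(p,X):
    q=p["rotation"];M=R.from_quat([q[1],q[2],q[3],q[0]]).as_matrix();c=M.T@(np.array(X)-p["xyz"]);return p["cx"]+p["fx"]*c[0]/-c[2],p["cy"]-p["fy"]*c[1]/-c[2]
P={n:cams.camera_params(n) for n in("wrist","scene","top")}
for n in P: print(n,"tcp",proj(P[n],s["position"]),"ball start",proj(P[n],[.4353,.154,.222]),"neutral",proj(P[n],loc(0,37,229)),"tip back",proj(P[n],s["position"]+[0,0,.03]))
# ball in wrist crop (207,248)->(327,248); scene crop (595,78)
sb=(270+195*130/400,120+78*110/300);print(sb)
print(tri([ray(P["wrist"],(327,248)),ray(P["scene"],sb)]))
import cv2
w=cv2.imread("pics/w2.png");t=cv2.imread("pics/t2.png");sc=cv2.imread("pics/s2.png")
f=lambda i,r:cv2.resize(i,(400,400),interpolation=cv2.INTER_CUBIC)
cv2.imwrite("pics/v3.png",np.hstack([f(w[180:320,250:390],1),f(sc[110:190,295:375],1)]))
E
```

```text
wrist tcp (np.float64(324.7148887067151), np.float64(231.38291457081075)) ball start (np.float64(326.7031901530063), np.float64(248.31181630189838)) neutral (np.float64(328.7663755336946), np.float64(177.13880711783128)) tip back (np.float64(324.642390569622), np.float64(257.06885121354776))
scene tcp (np.float64(334.4104073426453), np.float64(152.68026738826035)) ball start (np.float64(333.03846147018663), np.float64(148.72095146594086)) neutral (np.float64(340.2146709755212), np.float64(153.24602655697635)) tip back (np.float64(334.56228719756973), np.float64(142.31326520367162))
top tcp (np.float64(282.4942610754653), np.float64(238.22089823208407)) ball start (np.float64(283.2366196612441), np.float64(240.7708475326487)) neutral (np.float64(279.82072646249117), np.float64(219.43206364101695)) tip back (np.float64(281.38915483917884), np.float64(236.9998865436632))
(333.375, 148.6)
(array([0.43616879, 0.15429579, 0.22288206]), [np.float64(0.00037203353240433776), np.float64(0.00037203353240439045)])
```

View pics/v3.png

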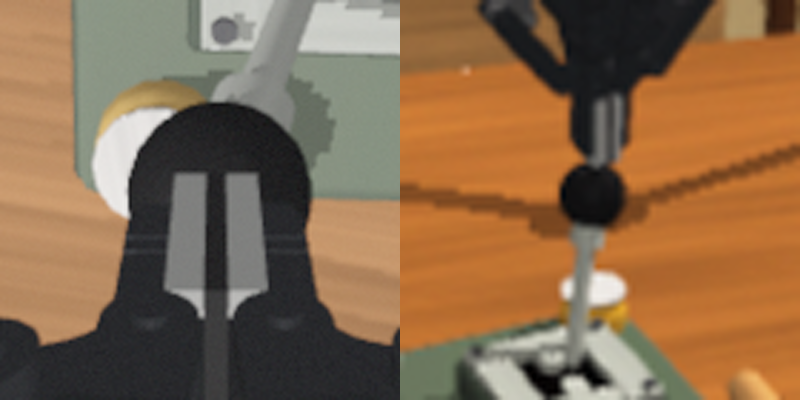

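```bash
python3 - <<'E'
from h import *
from workcell import status,cams
s=status.sense();p=cams.camera_params("wrist");S=cams.camera_params("scene")
print(s["position"],p["xyz"],s["qpos"])
print(tri([ray(p,(326,240)),ray(S,(336,143))]))
for z in(.213,.223,.233,.243,.253): print(z,atz(p,(326,240),z),atz(S,(336,143),z))
E
```

```text
[0.44109022 0.1562032  0.21298402] [0.51888085 0.1704613  0.38722162] [ 1.23007661e-01 -1.97347844e-01  2.05201436e+00  8.09574241e-06
  1.28705548e+00  1.51013821e+00]
(array([0.45134461, 0.15727282, 0.24568056]), [np.float64(0.00023170779714013588), np.float64(0.00023170779714017564)])
0.213 [0.43590217 0.15448443 0.213     ] [0.38746584 0.17612512 0.213     ]
0.223 [0.440665   0.15540147 0.223     ] [0.40694641 0.17030559 0.223     ]
0.233 [0.44542782 0.15631851 0.233     ] [0.42642698 0.16448606 0.233     ]
0.243 [0.45019064 0.15723556 0.243     ] [0.44590754 0.15866653 0.243     ]
0.253 [0.45495347 0.1581526  0.253     ] [0.46538811 0.152847   0.253     ]
```

The ball has not moved: it still triangulates to (.436,.154,.223). The visible fingertips triangulate to z≈.245, about 30 mm above the reported TCP, so they passed over the ball. I'll back off, go 3 cm lower (safe either way, as the plate and the tin are both below .15) and push again.

Call:
drive_tool(
  increments=[
    {"x": -2.5,"y": 0,"z": -0.5,"roll": 0},
    {"x": -5.2,"y": 0,"z": -0.5,"roll": 0},
    {"x": -5.2,"y": 0,"z": 0,"roll": 0},
    {"x": -5.2,"y": 0,"z": 1.5,"roll": 0},
    {"x": -5.2,"y": 0,"z": 3.1,"roll": 0},
    {"x": -5.2,"y": 0,"z": 3.1,"roll": 0},
  ],
)

```text
t: 6.15
position: [0.3888, 0.1465, 0.1794]
tool_rot: [0.0, 0.996, 0.092, -0.003]
wrist_force: [-0.5, 0.0, -0.7]
gripper_width: -0.001
```

Call:
drive_tool(
  increments=[
    {"x": 0.5,"y": 0,"z": 0,"roll": 0},
    {"x": 1,"y": 0,"z": 0,"roll": 0},
    {"x": 1.4,"y": 0,"z": 0,"roll": 0},
    {"x": 1.7,"y": 0,"z": 0,"roll": 0},
    {"x": 2.0,"y": 0,"z": 0,"roll": 0},
    {"x": 2.3,"y": 0,"z": 0,"roll": 0},
    {"x": 2.5,"y": 0,"z": 0,"roll": 0},
  ],
)

```text
t: 7.02
position: [0.4138, 0.1513, 0.1825]
tool_rot: [0.0, 0.996, 0.092, -0.001]
wrist_force: [-4.2, -0.7, 3.5]
gripper_width: 0.002
```

```bash
cat > look.py <<'E'
from h import *
from workcell import status,cams
import cv2,sys
n=sys.argv[1];s=status.sense();print(here(),s["wrist_force"],s["t"])
I={}
for c in("wrist","scene","top"): I[c]=np.ascontiguousarray(cams.capture(c)[:,:,::-1]);cv2.imwrite(f"pics/{c}{n}.png",I[c])
w=I["wrist"][60:320,190:450];sc=I["scene"][110:210,290:390]
cv2.imwrite(f"pics/v{n}.png",np.hstack([cv2.resize(w,(400,400)),cv2.resize(sc,(400,400),interpolation=cv2.INTER_CUBIC)]))
E
python3 look.py 4
```

```text
[-64.1  39.1 182.5] [-4.23173256 -0.71841621  3.52110155] 7.025
```

View pics/v4.png

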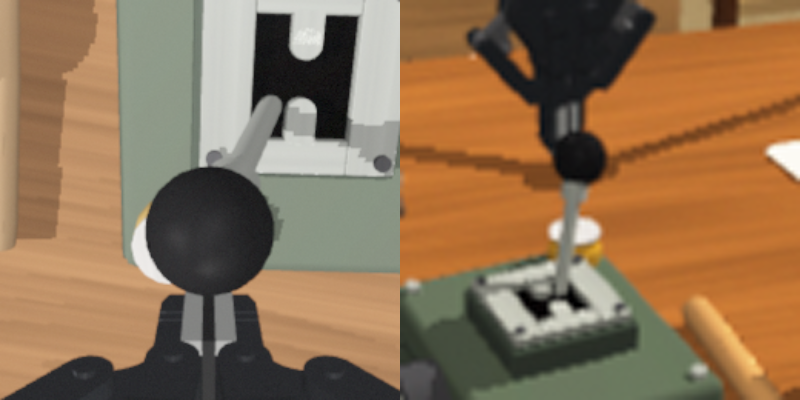

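Now the fingers stand behind the ball, touching it at about 4 N. I'll keep pushing towards neutral.

Call:
drive_tool(
  increments=[
    {"x": 0.3,"y": 0,"z": 0,"roll": 0},
    {"x": 0.7,"y": 0,"z": 0.2,"roll": 0},
    {"x": 1.1,"y": 0,"z": 0.4,"roll": 0},
    {"x": 1.5,"y": 0,"z": 0.6,"roll": 0},
    {"x": 1.9,"y": 0,"z": 0.6,"roll": 0},
    {"x": 2.2,"y": 0,"z": 0.6,"roll": 0},
    {"x": 2.2,"y": 0,"z": 0.6,"roll": 0},
  ],
)

```text
t: 8.05
position: [0.4367, 0.1553, 0.176]
tool_rot: [-0.0, 0.996, 0.092, 0.0]
wrist_force: [-0.2, 0.1, -0.4]
gripper_width: 0.004
```

```bash
cat >> look.py <<'E'
def blob(im,c,r,thr=45):  # dark round blob near c
    x,y=map(int,c);g=cv2.cvtColor(im,cv2.COLOR_BGR2GRAY)[max(y-r,0):y+r,x-r:x+r];g=cv2.medianBlur(g,3)
    h=cv2.HoughCircles(cv2.resize(g,None,fx=4,fy=4,interpolation=cv2.INTER_CUBIC),cv2.HOUGH_GRADIENT,1,400,param1=100,param2=10,minRadius=4*(r//4),maxRadius=4*r)
    return None if h is None else h[0,0]/4+[x-r,max(y-r,0),0]
def proj(p,X):
    q=p["rotation"];M=R.from_quat([q[1],q[2],q[3],q[0]]).as_matrix();c=M.T@(np.array(X)-p["xyz"]);return p["cx"]+p["fx"]*c[0]/-c[2],p["cy"]-p["fy"]*c[1]/-c[2]
if len(sys.argv)>2:
    X=loc(*map(float,sys.argv[2:5]))
    for c,r in(("wrist",50),("scene",12)): print(c,"expected",np.round(proj(cams.camera_params(c),X),1),"found",blob(I[c],proj(cams.camera_params(c),X),r))
E
python3 look.py 5 -12 37 229
```

```text
[-40.9  38.9 176. ] [-0.17662421  0.08369163 -0.4071652 ] 8.05
wrist expected [329.7 219.1] found [328.375      187.875       46.79999924]
scene expected [338.1 151.3] found [340.625      153.875        6.80000019]
```

View pics/v5.png

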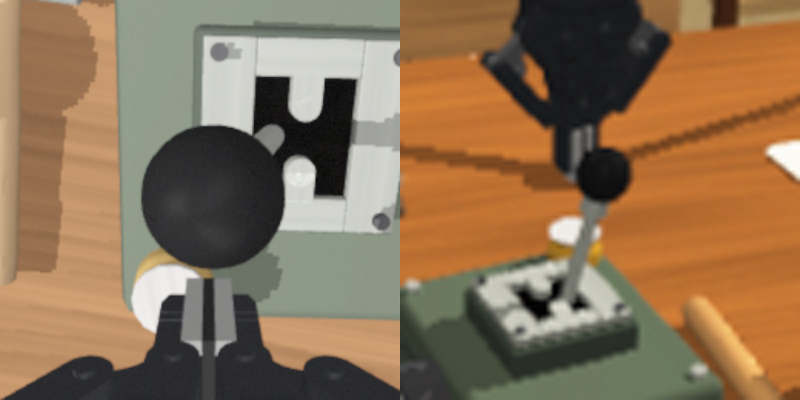

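The lever snapped into neutral: the ball is at (328,187) in the wrist view and (341,153.5) in the scene view, as predicted for (0,37). Next I go round to its left side.

Call:
drive_tool(
  increments=[
    {"x": -1,"y": 0,"z": 0,"roll": 0},
    {"x": -1,"y": -2.2,"z": 0,"roll": 0},
    {"x": -1,"y": -4.4,"z": 0,"roll": 0},
    {"x": -1,"y": -4.4,"z": 0,"roll": 0},
    {"x": 1.5,"y": -4.4,"z": 0,"roll": 0},
    {"x": 4.1,"y": -4.4,"z": 0,"roll": 0},
    {"x": 4.1,"y": -4.4,"z": 0,"roll": 0},
  ],
)

```text
t: 9.07
position: [0.4694, 0.2053, 0.1761]
tool_rot: [0.0, 0.996, 0.091, -0.0]
wrist_force: [-0.1, -0.1, 0.1]
gripper_width: -0.0
```

Call:
drive_tool(
  increments=[
    {"x": 0,"y": 0.4,"z": 0,"roll": 0},
    {"x": 0,"y": 0.8,"z": 0,"roll": 0},
    {"x": 0,"y": 1.2,"z": 0,"roll": 0},
    {"x": 0,"y": 1.6,"z": 0,"roll": 0},
    {"x": 0,"y": 2,"z": 0,"roll": 0},
    {"x": 0,"y": 2.4,"z": 0,"roll": 0},
    {"x": 0,"y": 2.8,"z": 0,"roll": 0},
    {"x": 0,"y": 3.2,"z": 0,"roll": 0},
  ],
)

```text
t: 10.07
position: [0.4745, 0.1743, 0.176]
tool_rot: [0.0, 0.996, 0.092, 0.0]
wrist_force: [-1.2, 2.4, 2.4]
gripper_width: 0.005
```

```bash
python3 -c "
from h import *
print(here())"
```

```text
[ -0.3  50.7 176. ]
```

Call:
drive_tool(
  increments=[
    {"x": 0,"y": 0.5,"z": 0,"roll": 0},
    {"x": 0,"y": 1.0,"z": 0,"roll": 0},
    {"x": 0,"y": 1.5,"z": 0,"roll": 0},
    {"x": 0,"y": 2.0,"z": 0,"roll": 0},
    {"x": 0,"y": 2.5,"z": 0,"roll": 0},
    {"x": 0,"y": 3,"z": 0,"roll": 0},
    {"x": 0,"y": 3.5,"z": 0,"roll": 0},
    {"x": 0,"y": 4,"z": 0,"roll": 0},
  ],
)

```text
t: 11.08
position: [0.4815, 0.1348, 0.1758]
tool_rot: [0.0, 0.996, 0.092, -0.0]
wrist_force: [-1.8, 1.5, 0.6]
gripper_width: -0.004
```

Call:
drive_tool(
  increments=[
    {"x": 0,"y": 0.3,"z": 0,"roll": 0},
    {"x": 0,"y": 0.6,"z": 0,"roll": 0},
    {"x": 0,"y": 0.9,"z": 0,"roll": 0},
    {"x": 0,"y": 1.1,"z": 0,"roll": 0},
    {"x": 0,"y": 1.2,"z": 0,"roll": 0},
    {"x": 0,"y": 1.2,"z": 0,"roll": 0},
  ],
)

```text
t: 11.82
position: [0.4839, 0.1234, 0.176]
tool_rot: [0.0, 0.996, 0.092, 0.0]
wrist_force: [-0.5, 1.4, -0.7]
gripper_width: -0.002
```

```bash
python3 look.py 6 0 -36 229
```

```text
[ -0.3  -1.1 176. ] [-0.53136113  1.40623406 -0.72941431] 11.825
wrist expected [407.7 283.3] found [398.875      289.375       46.79999924]
scene expected [313.9 159.2] found [315.625     158.875       7.4749999]
```

View pics/v6.png

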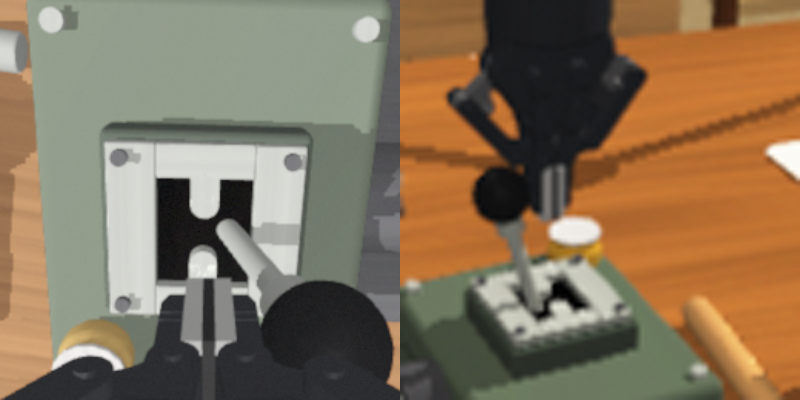

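The ball is at about y=-33 in the right-hand leg. I'll give it 3 mm more, then go round to the near side.

Call:
drive_tool(
  increments=[
    {"x": 0,"y": 0.2,"z": 0,"roll": 0},
    {"x": 0,"y": 0.3,"z": 0,"roll": 0},
    {"x": 0,"y": 0.3,"z": 0,"roll": 0},
  ],
)

```text
t: 12.35
position: [0.4845, 0.1204, 0.176]
tool_rot: [0.0, 0.996, 0.092, 0.0]
wrist_force: [0.2, 1.6, -1.2]
gripper_width: 0.004
```

Call:
drive_tool(
  increments=[
    {"x": 0,"y": -1.2,"z": 0,"roll": 0},
    {"x": -2,"y": -1.2,"z": 0,"roll": 0},
    {"x": -4.5,"y": -1.2,"z": 0,"roll": 0},
    {"x": -4.5,"y": -1.2,"z": 0,"roll": 0},
    {"x": -4.5,"y": 1.2,"z": 0,"roll": 0},
    {"x": -4.5,"y": 3.2,"z": 0,"roll": 0},
    {"x": -4.5,"y": 3.2,"z": 0,"roll": 0},
  ],
)

```text
t: 13.22
position: [0.4473, 0.0802, 0.1766]
tool_rot: [0.0, 0.996, 0.091, 0.001]
wrist_force: [0.2, -0.2, -0.2]
gripper_width: -0.002
```

```bash
python3 look.py 7 0 -36 229
```

```text
[-44.2 -36.8 176.6] [ 0.2475497  -0.22576156 -0.23831201] 13.225
wrist expected [325.6 180.9] found [321.875      183.875       46.79999924]
scene expected [313.9 159.2] found [314.375 159.625   7.   ]
```

View pics/v7.png

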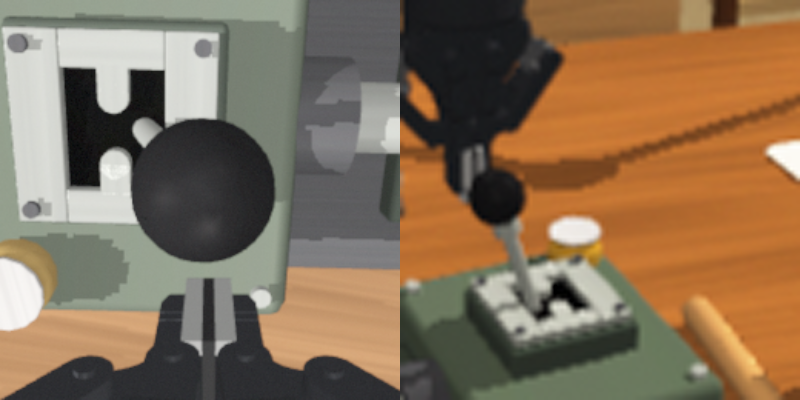

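The ball stands in neutral on the right with the fingers behind it. Pushing forward now.

Call:
drive_tool(
  increments=[
    {"x": 0.5,"y": 0,"z": 0,"roll": 0},
    {"x": 1.0,"y": 0,"z": 0,"roll": 0},
    {"x": 1.4,"y": 0,"z": 0,"roll": 0},
    {"x": 1.7,"y": 0,"z": 0,"roll": 0},
    {"x": 2.0,"y": 0,"z": 0,"roll": 0},
    {"x": 2.3,"y": 0,"z": 0,"roll": 0},
    {"x": 2.6,"y": 0,"z": 0,"roll": 0},
  ],
)

```text
t: 14.25
position: [0.4718, 0.0856, 0.1761]
tool_rot: [0.0, 0.996, 0.092, 0.0]
wrist_force: [-2.6, -1.1, 1.5]
gripper_width: -0.0
```

Call:
drive_tool(
  increments=[
    {"x": 0.4,"y": 0,"z": 0,"roll": 0},
    {"x": 0.8,"y": 0,"z": 0,"roll": 0},
    {"x": 1.2,"y": 0,"z": 0,"roll": 0},
    {"x": 1.5,"y": 0,"z": 0,"roll": 0},
    {"x": 1.8,"y": 0,"z": 0,"roll": 0},
  ],
)

```text
t: 14.88
position: [0.4896, 0.089, 0.1759]
tool_rot: [-0.0, 0.996, 0.092, 0.0]
wrist_force: [-0.8, -0.2, 0.2]
gripper_width: 0.003
```

Call:
drive_tool(
  increments=[
    {"x": 0.3,"y": 0,"z": 0,"roll": 0},
    {"x": 0.6,"y": 0,"z": 0,"roll": 0},
    {"x": 0.8,"y": 0,"z": 0,"roll": 0},
    {"x": 0.8,"y": 0,"z": 0,"roll": 0},
  ],
)

```text
t: 15.38
position: [0.4973, 0.0903, 0.176]
tool_rot: [-0.0, 0.996, 0.092, 0.0]
wrist_force: [0.4, 1.3, 0.1]
gripper_width: -0.0
```

```bash
python3 look.py 8 45 -36 221
```

```text
[  6.8 -36.  176. ] [0.40534585 1.29384636 0.12591337] 15.375
wrist expected [324.7 191. ] found [327.375      197.375       43.59999847]
scene expected [321.6 170.3] found [320.875      169.875        7.30000019]
```

View pics/v8.png

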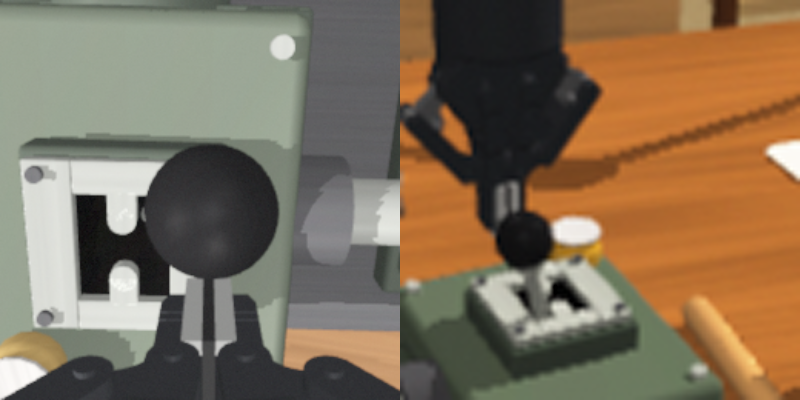

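The lever has snapped forward, with the ball at about x=42–45 and a small gap to the fingers. A gentle nudge will confirm it is home, then I withdraw.

Call:
drive_tool(
  increments=[
    {"x": 0.2,"y": 0,"z": 0,"roll": 0},
    {"x": 0.4,"y": 0,"z": 0,"roll": 0},
    {"x": 0.6,"y": 0,"z": 0,"roll": 0},
    {"x": 0.6,"y": 0,"z": 0,"roll": 0},
  ],
)

```text
t: 16.02
position: [0.5031, 0.0914, 0.176]
tool_rot: [-0.0, 0.996, 0.092, -0.0]
wrist_force: [0.3, -0.2, -0.2]
gripper_width: 0.0
```

Call:
drive_tool(
  increments=[
    {"x": -2,"y": 0,"z": 0,"roll": 0},
    {"x": -5,"y": 0,"z": 0,"roll": 0},
    {"x": -8,"y": 0,"z": 0,"roll": 0},
    {"x": -8,"y": 0,"z": -5,"roll": 0},
    {"x": -8,"y": 0,"z": -11,"roll": 0},
    {"x": -8,"y": 0,"z": -11,"roll": 0},
    {"x": -8,"y": 0,"z": -11,"roll": 0},
  ],
)

```text
t: 16.9
position: [0.4242, 0.0768, 0.2858]
tool_rot: [0.0, 0.996, 0.092, 0.0]
wrist_force: [-0.0, -0.9, -0.5]
gripper_width: -0.002
```

```bash
sed -i 's/w=I\["wrist"\].*;sc=.*/w=I["top"][140:300,180:460];sc=I["scene"][110:270,220:500]/; s/(400,400)/(400,229)/g' look.py; python3 look.py 9 45 -36 221; python3 - <<'E'
from h import *
from workcell import cams
import cv2
p=cams.camera_params("wrist");S=cams.camera_params("scene")
im=cv2.imread("pics/wrist9.png");g=cv2.cvtColor(im,cv2.COLOR_BGR2GRAY)
n,l,st,c=cv2.connectedComponentsWithStats((g<45).astype(np.uint8))
for i in range(1,n):
    if 500<st[i,4]<3000 and .8<st[i,2]/st[i,3]<1.25: 
        X=atz(p,c[i],.2225);d=(X[:2]-G)*1e3;k,q=np.cos(YAW),np.sin(YAW);print(st[i],c[i],"local",k*d[0]+q*d[1],-q*d[0]+k*d[1])
E
```

```text
[-67.4 -36.  285.8] [-0.03719253 -0.8672405  -0.46257345] 16.9
wrist expected [325.3  30.5] found [323.875  36.125  30.625]
scene expected [321.6 170.3] found [320.875      170.125        7.42500019]
[ 300    7   53   59 1631] [330.24524831  35.27283875] local 41.9999691241332 -39.219030970912094
```

View pics/v9.png

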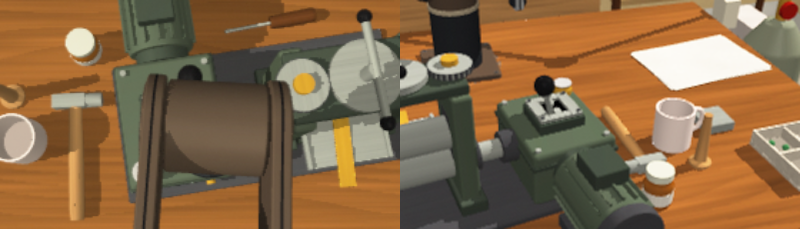

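```bash
python3 -c "
from workcell import job_done;print(job_done())"
```

```text
the job is handed in; nothing more can be done
None
```

The gear change is done and handed in at about 17 s. The lever stands in the far right-hand slot and the hand is clear of it. I pushed it only with the outside of the closed fingers: near left to neutral, across to the right, then forward until it snapped home.

**Last checks:**
- **Lever position:** the ball is at about x = 42 mm, y = -39 mm from the gate centre. In the same frame it started at x = -42 mm, which was the near end stop. That puts gear_shift at about 0.32 rad and gear_select at about -0.28 rad.
- **Home test:** a final forward nudge, to where the fingers would touch a ball at x ≈ 42 mm, met no force, so the lever was already home.
- **Contact force:** the largest wrist force I read while pushing was about 5.5 N, against the 35 N limit. These were readings at the end of each move only.
- **Loose things:** those visible in the last pictures look unmoved. I judged this by eye, not by measurement. The arm hid the tin in the top view.

**What disagreed:**
- **Fingertip height:** the fingertips appeared about 30 mm higher than the reported tool height. The first push therefore passed over the ball without touching it, and I repeated it about 3 cm lower.
- **Ball position:** the camera puts the ball at 42 mm, where the geometry says 45 mm at the stop. That is within the calibration error.

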